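# Complete the order tote and hold it up for the customer

## Task

One of the two large pipe tees of this order is already in the carrying tote: while the tote stands on the counter, lay the other large tee flat in the tote's empty bay and let go of it. Then take the tote by the middle of its handle, lift it straight up about 10 cm clear of the counter and finish while still holding it there, steady and level, with both tees in their bays. Do not tip the tote on the way, and leave the other things on the counter where they are.

Things in the scene. Friction and masses are not known exactly. Their poses are not given: they have to be found in the camera images.
- tote_handle (a point): Centre of the grip bar of the grey tote's fixed carrying handle, 170 mm above the tote's underside. The bar runs along the tote's x axis above its dividing wall, 160 mm clear between two end posts (10 mm along x by 30 mm), and is 16 mm wide (along y) by 18 mm high. z is up out of the tote.
- tote: Grey plastic tote standing on the counter, about 0.35 kg empty, balanced under its handle when both bays are loaded alike: an open tray 180 mm (x) by 235 mm (y), walls 45 mm high and 5 mm thick, split by a 5 mm wall along x into two equal bays. Origin at the centre of its underside. Fixed equipment up to 215 mm high lines the back and sides of the counter.
- bay_empty (a point): Centre of the floor of the tote's empty bay (top face of the floor, 5 mm above the tote's underside, 57.5 mm to the -y side of the handle). The bay is 170 mm (x) by 110 mm (y) inside; axes as the tote's, so the handle is towards +y.
- bay_full (a point): Centre of the floor of the other bay, on the +y side of the handle, where the first large tee already lies; axes as the tote's.
- tee_center (a point): Loose large green plastic pipe tee, lying flat on the counter, 0.12 kg. Point: where its pipe axes meet, 20 mm above the counter. Its straight run lies along x, 50 mm each way; its single branch points to +y and ends 58 mm from this point. Diameter 40 mm on the last 24 mm of each of the three ends, 33 mm between. z is up. It can be gripped across the branch end.
- tee_loaded_center (a point): The identical large green tee that already lies flat in the tote; same point and axes as the loose one, its branch pointing roughly away from the handle.
- small_tee: Bystander: small green tee, run 60 mm, ends 24 mm in diameter, branch 32 mm to +y; origin under its centre.
- elbow: Bystander: green elbow, two ends of 32 mm diameter reaching 38 mm along its +x and +y; origin under its corner.
- coupling: Bystander: green straight coupling standing upright, 40 mm diameter, 45 mm high; origin at the centre of its underside.
- mug: Bystander: white mug, 80 mm diameter, 95 mm high; origin at the centre of its underside.
- bottle: Bystander: clear water bottle, 66 mm diameter, 200 mm high; origin at the centre of its underside.
- stapler: Bystander: black stapler 130 x 34 x 55 mm; origin at the centre of its underside, long axis x.
- tape_measure: Bystander: black tape measure about 80 x 36 x 60 mm; origin at the centre of its underside.
There are look-alikes about, which are no part of the job. What is shaped like the part that bears tee_center but yellow is not meant. What is shaped like the part that bears tee_loaded_center but red is not meant.

How it is judged (in metres and radians):
On the way, in this order (a step that is already met when the one before it is completed fails the run):
1. the loose large tee lies in the empty bay, released, while the tote stands on the counter (x of tee_center in the frame of bay_empty between -0.065 and 0.065 m and y of tee_center in the frame of bay_empty between -0.05 and 0.05 m and z of tee_center in the frame of bay_empty between 0.01 and 0.034 m and contact force between the fingers and tee below 0.3 N and height (world z) of tote_handle below 0.18 m), for 0.2 s.
2. the tote is lifted clear of the counter by its handle, level (height (world z) of tote_handle between 0.22 and 0.36 m and angle between tote_handle's own z axis and vertical below 0.14 rad and contact force between the fingers and tote above 2 N), for 0.3 s.
At the end, for the whole second after the job is handed in: Fingers hold the tote within 60 mm of its handle centre (x 0.40-0.62, y within 0.36), underside 50-190 mm up, tilt < 0.14 rad, < 30 mm/s, < 0.15 rad/s; each tee on its own bay's floor (within 65 mm in x, 50 mm in y, 10-34 mm above it), fingers off it; no bystander touches the tote (all of step 2 and distance between the grasp point and tote_handle below 0.06 m and linear speed of tote below 0.03 m/s and angular speed of tote below 0.15 rad/s and x of tee_center in the frame of bay_empty between -0.065 and 0.065 m and y of tee_center in the frame of bay_empty between -0.05 and 0.05 m and z of tee_center in the frame of bay_empty between 0.01 and 0.034 m and x of tee_loaded_center in the frame of bay_full between -0.065 and 0.065 m and y of tee_loaded_center in the frame of bay_full between -0.05 and 0.05 m and z of tee_loaded_center in the frame of bay_full between 0.01 and 0.034 m and contact force between the fingers and tee below 0.3 N and contact force between the fingers and tee_loaded below 0.3 N and contact force between tote and small_tee below 0.2 N and contact force between tote and elbow below 0.2 N and contact force between tote and coupling below 0.2 N and contact force between tote and mug below 0.2 N and contact force between tote and bottle below 0.2 N and contact force between tote and stapler below 0.2 N and contact force between tote and tape_measure below 0.2 N and world x of tote_handle between 0.4 and 0.62 m and world y of tote_handle between -0.36 and 0.36 m); the arm keeps its last pose, push and grip.
It fails at once if the tote is tipped by more than 0.4 rad (angle between tote_handle's own z axis and vertical above 0.4 rad).
It fails at once if a bystander is moved by more than 40 mm (distance of any of small_tee, elbow, coupling, mug, bottle, stapler, tape_measure from where it was at the start of the episode above 0.04 m).
It also fails if it takes over 58 s, if anything falls off the work surface, if the arm or the gripper's body presses on something with over 40 N, if the wrist force passes 120 N, or if a joint passes its speed limit or range.

## Robot

A 6-joint arm with a two-finger parallel gripper is mounted at the origin on the work surface. World frame = base frame: x ahead of the robot, y to its left, z up, the work surface at z = 0. Lengths are in mm, angles in rad, forces in N, time in s.
With the tool pointing down it reaches from about 275 to 750 mm from the base axis. Payload 10.2 kg.
Tool frame: the origin (TCP) lies at the very end of the fingers, on their centre line; the grasp point (between the pads) lies 19 mm behind it; x points along the fingers, y is the direction in which the jaws open and shut, and the axes are right-handed (so a half turn about x gives the same grasp; the last joint's range is limited). The gripper opens to 85 mm and grips with 20 to 120 N. Pads are 22 mm wide; open, the fingers measure 114 mm over their backs; the gripper's body (76 mm by 85 mm) begins 54 mm behind the grasp point. The pads swing forward as they close: fully open they stand 13 mm farther back than shut.
Start: joints at [1.024, 0.313, 1.498, -0, 1.331, -0.223], TCP at [167.053, 497.719, 231.294] pointing down, gripper open.
Joint ranges: [-2.94, 2.94], [-0.97, 2.17], [0.19, 2.56], [-1.23, 4.37], [0.02, 3.11], [-2.88, 2.88]. Speed limits (rad/s): [2.39, 2.39, 3.01, 3.14, 3.14, 3.14].

## Interface

Orientations are given as a unit quaternion [w, x, y, z].
In Python, from rig import ctrl, viewer, order gives the robot as it stands. The module is installed in compiled form; this text tells all that it offers.
- The arm moves only by the tool carry_out, never from a script. Its argument "deltas" is a list of rows, each a list of 7 numbers: the gripper command: -1 is fully open, 1 is shut, values between are in proportion, then the shift along the tool's x, y, z in mm, then the turn, a rotation vector about the tool's x, y, z in degrees. A call has exactly 5 rows; each row is the pose to reach, as a shift and turn from the pose commanded when the call began, along the tool's axes at that moment; what a row does not reach only later rows make up. A row lasts 1/8 s, in which the tool goes at most 62.5 mm and 10.7 degrees, less where a joint would pass 70% of its speed; a pose out of reach is approached as far as the arm can. A call with a gripper value outside its range is refused whole. The fingers move at their own pace and stop on an object; "newtons" is the grip in N (left out, the last holds). Time passes only in rows, so rows that repeat a pose let the fingers close, or fill a call up. It gives the time, the measured TCP pose, the force and the opening at its end, in the units of the state.
- ctrl.sense(): the state, without advancing time (a new reading comes with each control period).
- viewer.capture(name): name is "scene" or "top" or "wrist"; returns the picture (480x640x3 uint8, red, green, blue); there is no depth.
- viewer.calibration(name): a dict with "fx", "fy", "cx", "cy" (pixels), "xyz" and "attitude" of the camera in the world; the wrist camera has in their place "T_tool_cam" (4x4, takes a point from camera to tool coordinates, whose origin is the TCP and whose axes are the tool frame's). Camera axes: x right, y down, z forward; pixel columns grow to the right and rows downward; lengths in mm; the calibration is good to about 2 mm. A picture is of the moment at which its call begins: read the wrist's pose just before it. calibration takes no time and is no camera call.
- order.finish_job(): hands the job in, once; it reports no verdict.
The state is a dict: "time_s": time; "joints": joint angles; "dq": joint speeds; "tau": joint torques, N m; "eef_pos": TCP position; "ee_rot": TCP orientation; "force": force on the tool from outside, world axes, zero at the start; "wrist_torque": the same for the moment, N m; "grip_width": opening from 0.0 (shut) to 1.0 (fully open).
Only numpy, scipy, OpenCV 4.12 (cv2) and the standard library are available. Lean on these libraries where they do the work, as an engineer would, in place of code of your own. Each camera call takes 0.05 s, during which the arm holds its last target. There are 200 camera calls.

## Working session

There is one attempt and no reset: what is moved stays moved. The work goes in short steps, Python scripts to look and compute and a tool call to move; the robot and the scene stay as the last step left them, time stands still between calls to the robot, and variables do not carry over. Pictures are saved under pics/ and viewed, about 8 in all and at most 12, crops included, and the job is handed in when it is done.

Besides the shell and the picture viewer there is one more tool, called after "Request:" by a JSON object that holds its "api" and its "payload", one argument or row to a line. carry_out: Moves the arm, as the interface text tells. Its arguments: {"type":"object","properties":{"deltas":{"type":"array"},"newtons":{"type":"number"}},"required":["deltas"]}

```bash
mkdir -p pics; python3 - <<'E'
from rig import ctrl, viewer, order
import cv2
for n in ("scene","top"):
    im=viewer.capture(n); cv2.imwrite(f"pics/{n}0.png",im[:,:,::-1])
    print(n,viewer.calibration(n))
print(viewer.calibration("wrist"))
print(ctrl.sense())
E
```

```text
scene {'fx': 479.82802431171336, 'fy': 479.82802431171336, 'cx': 314.0969118865313, 'cy': 237.3672265151976, 'xyz': array([981.91831166, 360.33641539, 993.23170592]), 'attitude': array([-0.11897935,  0.44951786,  0.85353588, -0.23506194])}
top {'fx': 446.6671465474595, 'fy': 446.6671465474595, 'cx': 318.30584056015874, 'cy': 241.09437172570406, 'xyz': array([ 325.11658217,   53.721982  , 1234.0260523 ]), 'attitude': array([ 0.06757699, -0.69841892,  0.71003709, -0.05909062])}
{'fx': 346.76371959555735, 'fy': 346.76371959555735, 'cx': 319.54537890491014, 'cy': 236.00792465904215, 'T_tool_cam': array([[ 1.31442982e-03, -2.58357840e-01,  9.66048394e-01,
        -1.43549061e+02],
       [ 9.99998792e-01,  1.14099243e-03, -1.05547910e-03,
         3.07437498e-01],
       [-8.29562604e-04,  9.66048614e-01,  2.58359028e-01,
        -6.49612206e+01],
       [ 0.00000000e+00,  0.00000000e+00,  0.00000000e+00,
         1.00000000e+00]])}
{'time_s': 0.1, 'joints': array([ 1.02359035e+00,  3.13398347e-01,  1.49832555e+00, -4.15753698e-07,
        1.33099267e+00, -2.23422274e-01]), 'dq': array([ 4.48689924e-04, -2.04656125e-03, -9.27733548e-04, -6.02950903e-05,
       -1.89926033e-03,  3.88965028e-04]), 'tau': array([ 4.00361430e-03, -4.12897789e+01, -2.60141641e+01, -1.02413617e-04,
        2.95557715e-03, -1.41478841e-05]), 'eef_pos': array([166.94015724, 497.52472981, 230.8034877 ]), 'ee_rot': array([ 0.69771141,  0.1136071 ,  0.69800984, -0.11434367]), 'force': array([-0.44367411,  0.49712356, -0.12210008]), 'wrist_torque': array([-0.02389248, -0.01530479, -0.00654647]), 'grip_width': 1.0017621073753689}
```

View pics/top0.png

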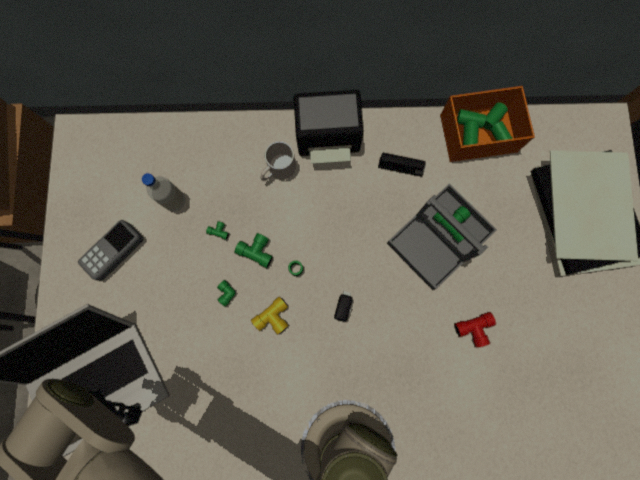

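View pics/scene0.png

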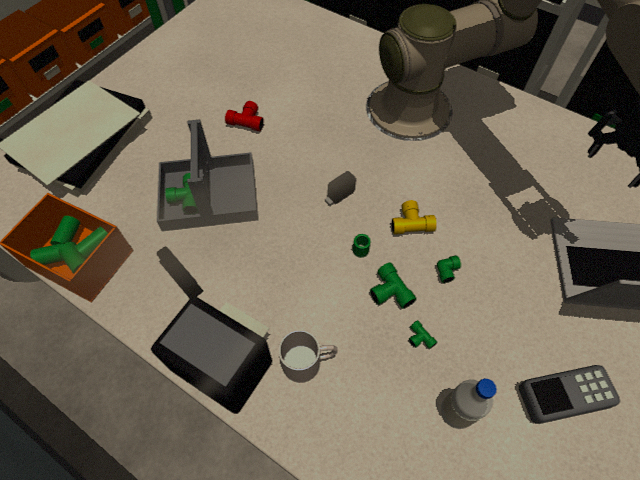

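The top view shows the loose green tee at about (254,251) and the tote at about (441,237). The empty bay is at the lower left of the tote, and the loaded tee is at about (452,222). I'll enlarge these areas to read the edges.

```bash
cat > h.py <<'E'
import numpy as np, cv2
from scipy.spatial.transform import Rotation as R
from rig import ctrl, viewer, order
q2R=lambda q:R.from_quat(np.r_[q[1:],q[0]])
def cam(n):
    c=viewer.calibration(n)
    K=np.array([[c['fx'],0,c['cx']],[0,c['fy'],c['cy']],[0,0,1]])
    if n=='wrist':
        s=ctrl.sense(); T=np.array(c['T_tool_cam']); Rt=q2R(s['ee_rot']).as_matrix()
        return K,Rt@T[:3,:3],Rt@T[:3,3]+s['eef_pos']
    return K,q2R(c['attitude']).as_matrix(),np.array(c['xyz'])
def proj(P,C):
    K,Rc,t=C; p=(np.atleast_2d(P)-t)@Rc@K.T; return p[:,:2]/p[:,2:]
def ray(px,z,C):
    K,Rc,t=C; px=np.atleast_2d(px).astype(float)
    d=np.c_[px,np.ones(len(px))]@np.linalg.inv(K).T@Rc.T
    return t+d*((z-t[2])/d[:,2])[:,None]
E
python3 - <<'E'
from h import *
t=cv2.imread('pics/top0.png'); s=cv2.imread('pics/scene0.png')
def crop(im,x,y,w=100,h=75): return cv2.resize(im[y:y+h,x:x+w],(400,300),interpolation=cv2.INTER_CUBIC)
def tote(im,x,y,w=133,h=100): return cv2.resize(im[y:y+h,x:x+w],(400,300),interpolation=cv2.INTER_CUBIC)
o=np.vstack([np.hstack([crop(t,205,215),tote(t,378,185,140,105)]),np.hstack([crop(s,345,250),tote(s,140,115,140,105)])])
cv2.imwrite('pics/crop0.png',cv2.convertScaleAbs(o,alpha=1.8))
# green blobs top and scene
for n,im in(('top',t),('scene',s)):
    hsv=cv2.cvtColor(im,cv2.COLOR_BGR2HSV); m=cv2.inRange(hsv,(45,90,30),(85,255,255))
    k,l,st,c=cv2.connectedComponentsWithStats(m); C=cam(n)
    for i in range(1,k):
        if st[i,4]>60: print(n,c[i].round(1),st[i],ray(c[i],20,C).round(0))
    print(C[2], ray([[318,241]],0,C).round())
E
```

```text
top [483.3 123.3] [ 458  103   54   42 1196] [[ 882. -415.   20.]]
top [461.6 213.8] [453 206  18  17 193] [[ 616. -333.   20.]]
top [448.2 226.9] [433 212  31  30 264] [[ 579. -293.   20.]]
top [217.6 230.6] [206 222  22  18 200] [[580. 346.  20.]]
top [254.6 250.1] [235 234  37  34 628] [[523. 243.  20.]]
top [295.3 267.6] [288 261  15  15  95] [[473. 131.  20.]]
top [225.6 292.8] [218 280  17  26 269] [[407. 320.  20.]]
[ 325.11658217   53.721982   1234.0260523 ] [[549.  68.   0.]]
scene [154.4  12.9] [146   0  18  30 276] [[ 106. -887.   20.]]
scene [177.9   5.1] [172   0  13  14 121] [[  33. -851.   20.]]
scene [96.1 41.9] [90 36 13 13 85] [[ 314. -936.   20.]]
scene [  4.4 104.4] [  0  98  12  15 104] [[ 648. -947.   20.]]
scene [181.  192.9] [165 173  31  36 498] [[ 595. -320.   20.]]
scene [ 68.1 244.7] [  30  216   78   57 1835] [[ 855. -438.   20.]]
scene [361.3 244.8] [353 234  18  23 308] [[468. 130.  20.]]
scene [447.9 266.8] [437 256  24  27 391] [[406. 322.  20.]]
scene [391.7 286.2] [370 262  46  46 980] [[520. 241.  20.]]
scene [421.3 335.3] [409 320  28  29 381] [[583. 349.  20.]]
[981.91831166 360.33641539 993.23170592] [[507.  34.   0.]]
```

View pics/crop0.png

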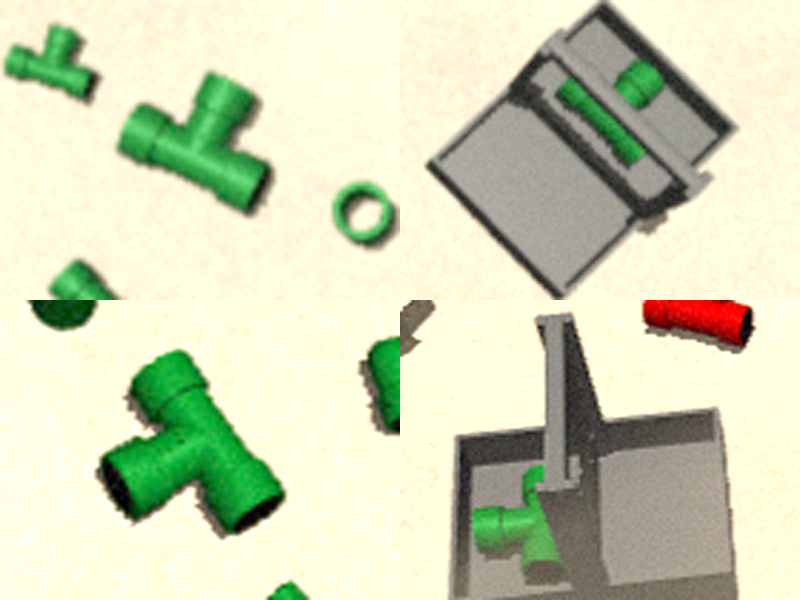

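```bash
cat >> h.py <<'E'
def hulls(x,y,yaw,zc=20,k=1):
    a=np.linspace(0,2*np.pi,24,endpoint=False); out=[]
    c=lambda r,s0,s1,br:[(np.array([r*np.cos(t),s,r*np.sin(t)]) if br else np.array([s,r*np.cos(t),r*np.sin(t)])) for s in(s0,s1) for t in a]
    Rz=R.from_euler('z',yaw).as_matrix()
    for r,s0,s1,b in((20,-50,-26,0),(20,26,50,0),(16.5,-26,26,0),(16.5,0,34,1),(20,34,58,1)):
        out.append(np.array(c(r,s0,s1,b))@Rz.T+[x,y,zc])
    return out
def fit_tee(masks,cams,p0,zc=20,S=4):
    from scipy.optimize import minimize
    big=[cv2.resize(m,None,fx=S,fy=S,interpolation=cv2.INTER_LINEAR)>127 for m in masks]
    def cost(p):
        v=0
        for m,C in zip(big,cams):
            o=np.zeros(m.shape,np.uint8)
            for h in hulls(p[0]*1,p[1]*1,p[2]/50,zc):
                q=((proj(h,C)+.5)*S-.5)
                cv2.fillConvexPoly(o,cv2.convexHull(q.astype(np.float32)).round().astype(np.int32),1)
            v+=1-(m&(o>0)).sum()/(m|(o>0)).sum()
        return v
    p=np.array([p0[0],p0[1],p0[2]*50.]);
    r=minimize(cost,p,method='Nelder-Mead',options=dict(initial_simplex=p+np.vstack([np.zeros(3),np.eye(3)*8])))
    return r.x/[1,1,50],r.fun/len(cams)
def green(im,box):
    m=cv2.inRange(cv2.cvtColor(im,cv2.COLOR_BGR2HSV),(45,70,15),(85,255,255)); o=np.zeros_like(m); x,y,w,h=box
    o[y:y+h,x:x+w]=m[y:y+h,x:x+w]; return o
E
python3 - <<'E'
from h import *
T=cam('top');S=cam('scene')
print('tee ends L,R,branch',ray([[240.5,248.75],[267.5,261.2],[263,239]],20,T).round())
f=lambda u,v:(378+(u-400)/2.857,185+v/2.857)
g=lambda u,v:(140+(u-400)/2.857,115+(v-300)/2.857)
rim=ray([f(430,163),f(603,3),f(737,127),f(565,297)],45,T); print('rim L T R B',rim.round(), rim.mean(0), [np.linalg.norm(rim[i]-rim[i-1]).round() for i in range(4)])
e=rim[2]-rim[1]; e2=rim[3]-rim[0]; print('x-axis yaw',np.arctan2(e[1],e[0]),np.arctan2(e2[1],e2[0]))
bar=ray([f(555,40),f(705,185)],179,T); print('bar',bar.round(),bar.mean(0)); 
print('bar scene',ray([g(555,318),g(558,487)],179,S).round())
print('scene rim',ray([g(457,435),g(717,409)],45,S).round())
t=cv2.imread('pics/top0.png'); s=cv2.imread('pics/scene0.png')
mt=green(t,(233,230,42,42)); ms=green(s,(366,258,54,54))
for M,Cs in(([mt],[T]),([ms],[S]),([mt,ms],[T,S])):
  print(min((fit_tee(M,Cs,(520,240,y)) for y in (-1.57,0,1.57,3.14)),key=lambda r:r[1]))
E
```

```text
tee ends L,R,branch [[528. 282.  20.]
 [492. 207.  20.]
 [554. 220.  20.]]
rim L T R B [[ 535. -123.   45.]
 [ 689. -296.   45.]
 [ 564. -414.   45.]
 [ 407. -242.   45.]] [ 548.62222514 -268.98259355   45.        ] [np.float64(175.0), np.float64(232.0), np.float64(171.0), np.float64(233.0)]
x-axis yaw -2.3818802110207233 -2.3921587229256533
bar [[ 616. -214.  179.]
 [ 489. -331.  179.]] [ 552.13957566 -272.40779374  179.        ]
bar scene [[ 490. -322.  179.]
 [ 617. -206.  179.]]
scene rim [[ 564. -412.   45.]
 [ 410. -240.   45.]]
(array([512.98578881, 246.38752611,  -2.03619739]), np.float64(0.10926870748299322))
(array([511.42546675, 247.42323705,   4.24866742]), np.float64(0.13191881918819193))
(array([511.45103587, 246.76111574,  -2.02828136]), np.float64(0.12268576398300796))
```

```bash
cat >> h.py <<'E'
def to(x,y,z,psi):
    s=ctrl.sense(); Rt=q2R(s['ee_rot'])
    Rg=np.array([[0,np.cos(psi),np.sin(psi)],[0,np.sin(psi),-np.cos(psi)],[-1,0,0]])
    d=Rt.inv().apply(np.array([x,y,z])-s['eef_pos']); r=(Rt.inv()*R.from_matrix(Rg)).as_rotvec(degrees=True)
    print('t',s['time_s'],'pos',s['eef_pos'].round(1),'w',round(s['grip_width'],3),'F',s['force'].round(1),'shift',d.round(1),'turn',r.round(2)); return d,r
E
python3 - <<'E'
from h import *
to(552,227,150,1.11)
E
```

```text
t 0.1 pos [166.9 497.5 230.8] w 1.002 F [-0.4  0.5 -0.1] shift [  80.8 -133.9  451.1] turn [ 7.85 -0.01  0.06]
```

Request:
{"api": "carry_out", "payload": {
  "deltas": [
    [-1,8,-13,45,1,0,0],
    [-1,16,-27,90,2,0,0],
    [-1,24,-40,135,3,0,0],
    [-1,32,-54,180,4,0,0],
    [-1,40,-67,225,4,0,0]
  ],
  "newtons": 80
}}

```text
time_s: 0.72
eef_pos: [360.0, 361.5, 190.8]
ee_rot: [0.693, 0.138, 0.694, -0.138]
force: [-0.4, 0.9, -0.1]
grip_width: 0.996
```

```bash
python3 - <<'E'
from h import *
to(552,227,150,1.11)
E
```

```text
t 0.725 pos [360.  361.5 190.8] w 0.996 F [-0.4  0.9 -0.1] shift [ 40.7 -50.5 228.9] turn [ 3.83 -0.02  0.02]
```

Request:
{"api": "carry_out", "payload": {
  "deltas": [
    [-1,10,-13,57,1,0,0],
    [-1,20,-25,114,2,0,0],
    [-1,30,-38,172,3,0,0],
    [-1,40.5,-50.5,229,3.8,0,0],
    [-1,40.5,-50.5,229,3.8,0,0]
  ]
}}

```text
time_s: 1.35
eef_pos: [553.0, 225.4, 149.0]
ee_rot: [0.687, 0.162, 0.689, -0.163]
force: [0.0, 0.6, 0.4]
grip_width: 0.998
```

```bash
python3 - <<'E'
from h import *
C=cam('wrist'); im=viewer.capture('wrist')[:,:,::-1].copy(); cv2.imwrite('pics/w1r.png',im)
hs=np.vstack(hulls(512,246.8,-2.03)); q=proj(hs,C); x0,y0=q.min(0).astype(int)-15; x1,y1=q.max(0).astype(int)+15
x0,y0=max(x0,0),max(y0,0); print(x0,y0,x1,y1)
m=green(im,(x0,y0,x1-x0,y1-y0)); k,l,st,_=cv2.connectedComponentsWithStats(m); m=((l==1+st[1:,4].argmax())*255).astype(np.uint8)
p,c=fit_tee([m],[C],(512,246.8,-2.03),S=1); print(p,c)
for h in hulls(*p): cv2.polylines(im,[cv2.convexHull(proj(h,C).astype(np.float32)).astype(np.int32)],True,(255,0,255),1)
cv2.imwrite('pics/w1.png',im); to(552,227,150,1.11)
E
```

```text
235 126 405 262
[512.57214746 247.25371014  -2.04209525] 0.061282811176968655
t 1.4 pos [551.5 227.  149.6] w 1.0 F [0.2 0.2 0.3] shift [-0.4  0.2  0.4] turn [-0.08 -0.1   0.07]
```

View pics/w1.png

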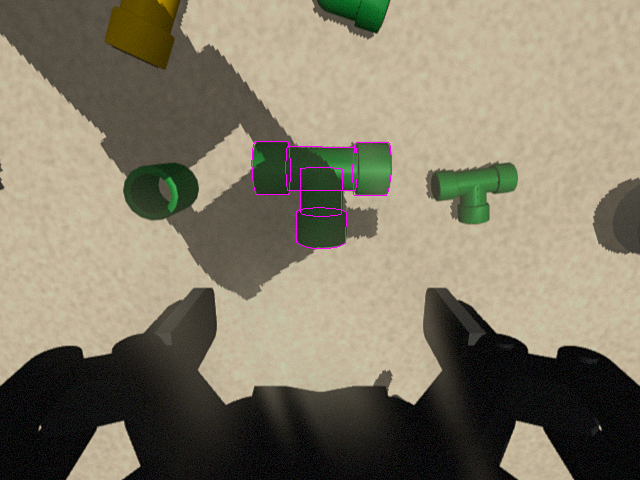

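The fitted outline matches the tee to within a pixel or two: run around (322,168), branch end around (322,228). I'll descend straight onto the branch end and close.

Request:
{"api": "carry_out", "payload": {
  "deltas": [
    [-1,45,0.3,2,0.5,0,0],
    [-1,90,0.3,2,0.5,0,0],
    [-1,120,0.3,2,0.5,0,0],
    [-1,135,0.3,2,0.5,0,0],
    [-1,144.5,0.3,2,0.5,0,0]
  ]
}}

```text
time_s: 2.02
eef_pos: [553.0, 228.2, 6.5]
ee_rot: [0.688, 0.164, 0.688, -0.164]
force: [-0.7, 0.2, 0.3]
grip_width: 0.999
```

Request:
{"api": "carry_out", "payload": {
  "deltas": [
    [1,0,0,0,0,0,0],
    [1,0,0,0,0,0,0],
    [1,0,0,0,0,0,0],
    [1,0,0,0,0,0,0],
    [1,0,0,0,0,0,0]
  ]
}}

```text
time_s: 2.65
eef_pos: [554.0, 227.7, 7.7]
ee_rot: [0.689, 0.165, 0.687, -0.164]
force: [0.5, -0.4, 5.9]
grip_width: 0.447
```

Request:
{"api": "carry_out", "payload": {
  "deltas": [
    [1,-15,0,0,0,0,0],
    [1,-45,0,0,0,0,0],
    [1,-85,0,0,0,0,0],
    [1,-125,0,0,0,0,0],
    [1,-145,0,0,0,0,0]
  ]
}}

```text
time_s: 3.28
eef_pos: [553.6, 227.6, 154.6]
ee_rot: [0.689, 0.165, 0.687, -0.164]
force: [0.5, -0.4, -1.9]
grip_width: 0.44
```

```bash
python3 - <<'E'
from h import *
C=cam('wrist'); im=viewer.capture('wrist'); cv2.imwrite('pics/w2.png',im[:,:,::-1])
to(489,-205,200,-2.39+2*np.pi)
E
```

```text
t 3.325 pos [554.3 227.8 156.5] w 0.439 F [0.7 0.4 1.5] shift [ -44.4 -415.5  137.4] turn [-159.91    0.39    0.35]
```

View pics/w2.png

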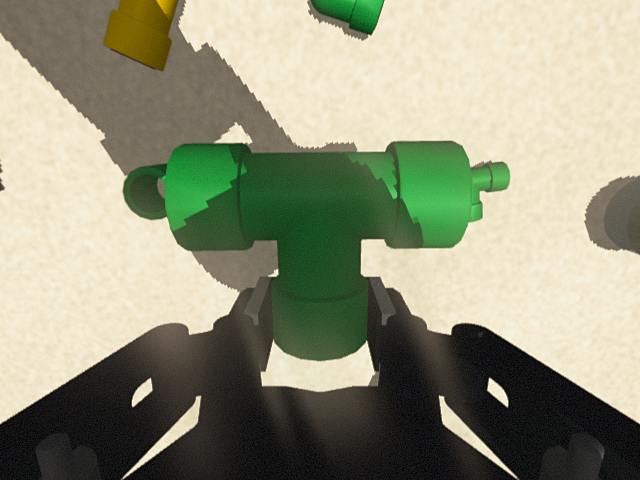

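The tee is held square across its branch end, with the pads at (262,320) and (378,320). Next I carry it over at a safe height, turning it +200° on the way, which is the direction joint 6's range allows.

Request:
{"api": "carry_out", "payload": {
  "deltas": [
    [1,-13,-17.5,5.3,10,0,0],
    [1,-26,-35,10.6,20,0,0],
    [1,-39,-52.5,16,30,0,0],
    [1,-52,-70,21.3,40,0,0],
    [1,-65,-87.5,26.6,50,0,0]
  ]
}}

```text
time_s: 3.95
eef_pos: [536.8, 136.8, 216.7]
ee_rot: [0.553, 0.441, 0.553, -0.441]
force: [0.9, -0.6, -1.8]
grip_width: 0.44
```

```bash
python3 - <<'E'
from h import *
to(538,138,221,0.2273); print(ctrl.sense()['joints'].round(2))
E
```

```text
t 3.95 pos [536.8 136.8 216.7] w 0.44 F [ 0.9 -0.6 -1.8] shift [-4.3  1.4 -0.9] turn [-0.21 -0.    0.03]
[ 0.04  0.39  1.43 -0.    1.32 -0.19]
```

Request:
{"api": "carry_out", "payload": {
  "deltas": [
    [1,0,-7.2,16.8,10,0,0],
    [1,0,-14.4,33.6,20,0,0],
    [1,0,-21.5,50.5,30,0,0],
    [1,0,-28.7,67.3,40,0,0],
    [1,0,-36,84,50,0,0]
  ]
}}

```text
time_s: 4.58
eef_pos: [520.9, 46.9, 216.2]
ee_rot: [-0.314, -0.633, -0.315, 0.633]
force: [0.6, -1.2, -1.7]
grip_width: 0.442
```

Request:
{"api": "carry_out", "payload": {
  "deltas": [
    [1,0,7,14.7,10,0,0],
    [1,0,14,29.4,20,0,0],
    [1,0,21,44,30,0,0],
    [1,0,28,58.8,40,0,0],
    [1,0,35.3,73.5,50,0,0]
  ]
}}

```text
time_s: 5.2
eef_pos: [505.0, -33.0, 216.3]
ee_rot: [-0.017, -0.707, -0.017, 0.707]
force: [0.4, 0.7, -0.2]
grip_width: 0.443
```

Request:
{"api": "carry_out", "payload": {
  "deltas": [
    [1,0,12,2.6,10,0,0],
    [1,0,24,5.3,20,0,0],
    [1,0,36,8,30,0,0],
    [1,0,48,10.6,40,0,0],
    [1,0,59.4,13.2,50,0,0]
  ]
}}

```text
time_s: 5.82
eef_pos: [495.2, -92.8, 216.2]
ee_rot: [0.283, -0.648, 0.283, 0.648]
force: [0.5, 0.4, -1.2]
grip_width: 0.438
```

```bash
python3 - <<'E'
from h import *
C=cam('wrist'); im=viewer.capture('wrist')[:,:,::-1].copy(); cv2.imwrite('pics/w3r.png',im)
yaw=-2.39; Rz=R.from_euler('z',yaw).as_matrix(); O=np.array([550.5,-270,0])
def ln(pts,col): cv2.polylines(im,[proj(np.array(pts)@Rz.T+O,C).astype(np.int32)],True,col,1)
ln([[-90,-117.5,45],[90,-117.5,45],[90,117.5,45],[-90,117.5,45]],(0,0,255))
ln([[-85,-112.5,5],[85,-112.5,5],[85,-2.5,5],[-85,-2.5,5]],(255,0,255))
ln([[-90,-8,179],[90,-8,179],[90,8,179],[-90,8,179]],(255,255,0))
cv2.imwrite('pics/w3.png',im); to(489.5,-205.4,221,-2.39); print(ctrl.sense()['joints'].round(2))
E
```

```text
t 5.875 pos [495.1 -93.9 216.2] w 0.437 F [ 0.3 -1.5 -2.3] shift [ -4.7  79.3 -78.6] turn [-0.68  0.01 -0.04]
[-0.42  0.28  1.58 -0.    1.28  1.98]
```

View pics/w3.png

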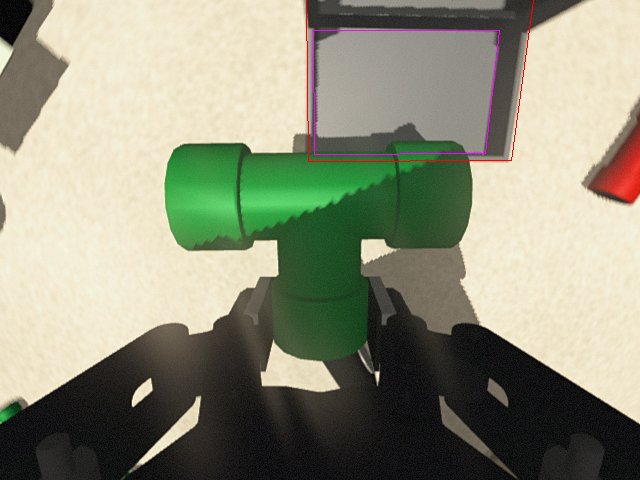

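The projected tote outline agrees with the image, with the front rim at row 158 and the left floor edge at column 315. Moving over the bay.

Request:
{"api": "carry_out", "payload": {
  "deltas": [
    [1,0,20,-20,0,0,0],
    [1,0,40,-40,-0.3,0,0],
    [1,0,60,-60,-0.7,0,0],
    [1,0,79,-78.5,-0.7,0,0],
    [1,0,79,-78.5,-0.7,0,0]
  ]
}}

```text
time_s: 6.5
eef_pos: [491.3, -204.8, 216.0]
ee_rot: [0.277, -0.65, 0.277, 0.651]
force: [1.5, 1.3, -1.6]
grip_width: 0.446
```

```bash
python3 - <<'E'
from h import *
to(489.5,-205.4,221,-2.39)
C=cam('wrist'); im=viewer.capture('wrist')[:,:,::-1].copy(); cv2.imwrite('pics/w4r.png',im)
yaw=-2.39; Rz=R.from_euler('z',yaw).as_matrix(); O=np.array([550.5,-270,0])
def ln(pts,col): cv2.polylines(im,[proj(np.array(pts)@Rz.T+O,C).astype(np.int32)],True,col,1)
ln([[-90,-117.5,45],[90,-117.5,45],[90,117.5,45],[-90,117.5,45]],(0,0,255))
ln([[-85,-112.5,5],[85,-112.5,5],[85,-2.5,5],[-85,-2.5,5]],(255,0,255))
ln([[-80,-8,179],[80,-8,179],[80,8,179],[-80,8,179]],(255,255,0))
s=ctrl.sense(); d=np.array([.683,-.73,0]); tc=s['eef_pos']+46*d
m=green(im,(150,130,340,160))
m=m[:270].copy(); m=np.vstack([m,np.zeros((210,640),np.uint8)]); 
best=None
for dz in (6,9,12,15,18):
  h=hulls(tc[0],tc[1],yaw+np.pi,s['eef_pos'][2]+dz)
  o=[proj(np.vstack(h[:3]),C).min(0).round(0),proj(np.vstack(h[:3]),C).max(0).round(0)]; print(dz,o)
cv2.imwrite('pics/w4.png',im)
E
```

```text
t 6.5 pos [ 491.3 -204.8  216. ] w 0.446 F [ 1.5  1.3 -1.6] shift [-5.   1.8  0.8] turn [ 0.8   0.03 -0.01]
6 [array([173., 142.]), array([467., 248.])]
9 [array([169., 142.]), array([471., 250.])]
12 [array([165., 142.]), array([474., 252.])]
15 [array([161., 142.]), array([479., 255.])]
18 [array([157., 142.]), array([483., 257.])]
```

View pics/w4.png

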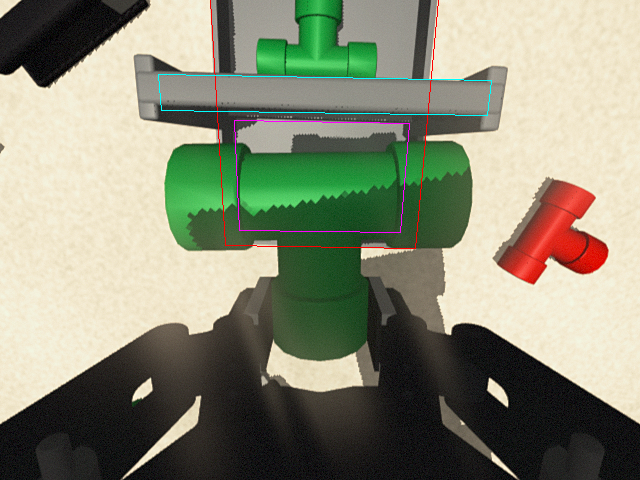

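The tee is held as modelled: run across columns 165–472 and rows 142–250, which puts its centre about 46 mm ahead of the grip. The bar overlay also fits, and the loaded tee's branch points away from the handle. I'll shift slightly away from the handle and descend part-way, then check the gripper's clearance to the bar.

Request:
{"api": "carry_out", "payload": {
  "deltas": [
    [1,10,1.5,5,0.5,0,0],
    [1,40,1.5,5.5,0.5,0,0],
    [1,80,1.5,5.5,0.5,0,0],
    [1,115,1.5,5.5,0.5,0,0],
    [1,140,1.5,5.5,0.5,0,0]
  ]
}}

```text
time_s: 7.18
eef_pos: [485.9, -199.3, 74.3]
ee_rot: [0.28, -0.649, 0.279, 0.65]
force: [-0.3, 0.0, -0.5]
grip_width: 0.443
```

```bash
python3 - <<'E'
from h import *
im=viewer.capture('scene')[:,:,::-1]; im2=viewer.capture('wrist')[:,:,::-1]
a=cv2.resize(im[60:280,60:360],(800,587),interpolation=cv2.INTER_CUBIC); cv2.imwrite('pics/s5.png',cv2.convertScaleAbs(a,alpha=1.5)); cv2.imwrite('pics/w5.png',im2)
to(489.5+.683*-5,-205.4+.73*5,76,-2.39)
E
```

```text
t 7.275 pos [ 485.2 -199.    73.7] w 0.442 F [-0.   0.6 -1.7] shift [-2.3  1.2 -2.6] turn [ 0.36  0.32 -0.06]
```

View pics/s5.png

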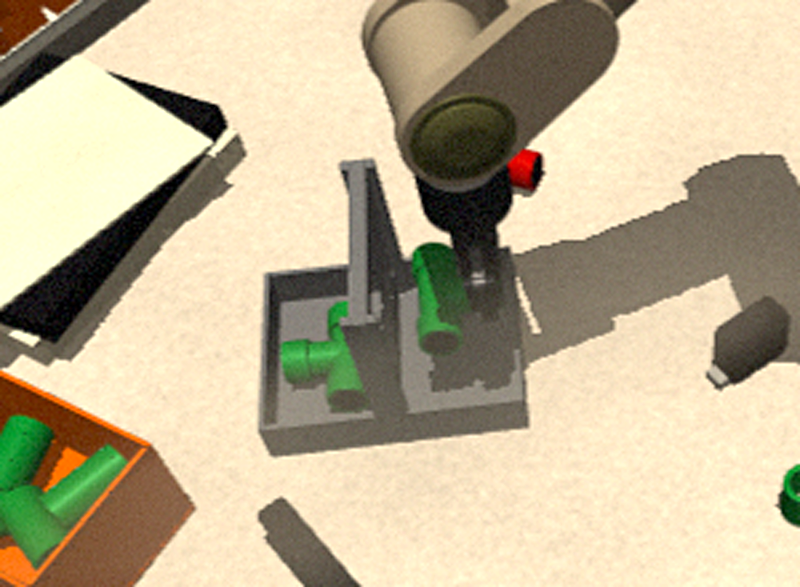

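The scene view shows the tee over the empty bay at crop position (440,300), between the bar and the outer wall. The wrist is clear of the handle, and no camera body shows near the bar. Lowering with a 2.5 mm correction.

Request:
{"api": "carry_out", "payload": {
  "deltas": [
    [1,8,1,-2.5,0.3,0.3,0],
    [1,20,1,-2.5,0.3,0.3,0],
    [1,35,1,-2.5,0.3,0.3,0],
    [1,47,1,-2.5,0.3,0.3,0],
    [1,54,1,-2.5,0.3,0.3,0]
  ]
}}

```text
time_s: 7.9
eef_pos: [487.5, -203.3, 21.3]
ee_rot: [-0.281, 0.65, -0.282, -0.647]
force: [0.4, 1.0, -1.1]
grip_width: 0.441
```

Request:
{"api": "carry_out", "payload": {
  "deltas": [
    [1,1,0,0,0,0,0],
    [1,2,0,0,0,0,0],
    [1,3,0,0,0,0,0],
    [1,3,0,0,0,0,0],
    [1,3,0,0,0,0,0]
  ]
}}

```text
time_s: 8.52
eef_pos: [487.8, -203.5, 19.4]
ee_rot: [-0.281, 0.65, -0.282, -0.647]
force: [0.0, 0.0, -1.2]
grip_width: 0.443
```

Request:
{"api": "carry_out", "payload": {
  "deltas": [
    [1,1,0,0,0,0,0],
    [1,2,0,0,0,0,0],
    [1,3,0,0,0,0,0],
    [1,4,0,0,0,0,0],
    [1,4,0,0,0,0,0]
  ]
}}

```text
time_s: 9.15
eef_pos: [487.7, -203.4, 15.2]
ee_rot: [-0.281, 0.65, -0.282, -0.647]
force: [0.3, -1.1, -0.1]
grip_width: 0.442
```

Request:
{"api": "carry_out", "payload": {
  "deltas": [
    [1,1.5,0,0,0,0,0],
    [0.1,1.5,0,0,0,0,0],
    [-0.3,1.5,0,0,0,0,0],
    [-1,1.5,0,0,0,0,0],
    [-1,1.5,0,0,0,0,0]
  ]
}}

```text
time_s: 9.78
eef_pos: [487.8, -203.5, 13.9]
ee_rot: [-0.281, 0.65, -0.282, -0.647]
force: [0.6, -0.1, -1.5]
grip_width: 1.0
```

Request:
{"api": "carry_out", "payload": {
  "deltas": [
    [-1,0,0,0,0,0,0],
    [-1,-10,0,0,0,0,0],
    [-1,-40,0,0,0,0,0],
    [-1,-80,0,0,0,0,0],
    [-1,-130,0,0,0,0,0]
  ]
}}

```text
time_s: 10.4
eef_pos: [486.9, -202.7, 145.4]
ee_rot: [-0.281, 0.65, -0.282, -0.647]
force: [0.2, 0.0, -0.3]
grip_width: 1.001
```

Request:
{"api": "carry_out", "payload": {
  "deltas": [
    [-1,-40,0,0,0,0,0],
    [-1,-80,0,0,0,0,0],
    [-1,-110,0,20,0,0,0],
    [-1,-110,0,40,0,0,0],
    [-1,-110,0,40,0,0,0]
  ]
}}

```text
time_s: 11.02
eef_pos: [459.2, -172.7, 254.6]
ee_rot: [-0.281, 0.651, -0.282, -0.647]
force: [0.3, 0.1, -0.4]
grip_width: 1.003
```

```bash
python3 - <<'E'
from h import *
to(550.5,-270,260,-.82)
C=cam('wrist'); im=viewer.capture('wrist')[:,:,::-1].copy(); cv2.imwrite('pics/w6r.png',im)
yaw=-2.39; Rz=R.from_euler('z',yaw).as_matrix(); O=np.array([550.5,-270,0])
def ln(pts,col): cv2.polylines(im,[proj(np.array(pts)@Rz.T+O,C).astype(np.int32)],True,col,1)
ln([[-90,-117.5,45],[90,-117.5,45],[90,117.5,45],[-90,117.5,45]],(0,0,255))
ln([[-85,-112.5,5],[85,-112.5,5],[85,-2.5,5],[-85,-2.5,5]],(255,0,255))
ln([[-80,-8,179],[80,-8,179],[80,8,179],[-80,8,179]],(255,255,0))
B=Rz@[0,-47.5,0]+O
for h in hulls(B[0],B[1],yaw+np.pi,25): cv2.polylines(im,[cv2.convexHull(proj(h,C).astype(np.float32)).astype(np.int32)],True,(0,255,255),1)
cv2.imwrite('pics/w6.png',im)
E
```

```text
t 11.025 pos [ 459.2 -172.7  254.6] w 1.003 F [ 0.3  0.1 -0.4] shift [  -4.6   -0.2 -133.4] turn [-89.94  -0.31  -0.28]
```

View pics/w6.png

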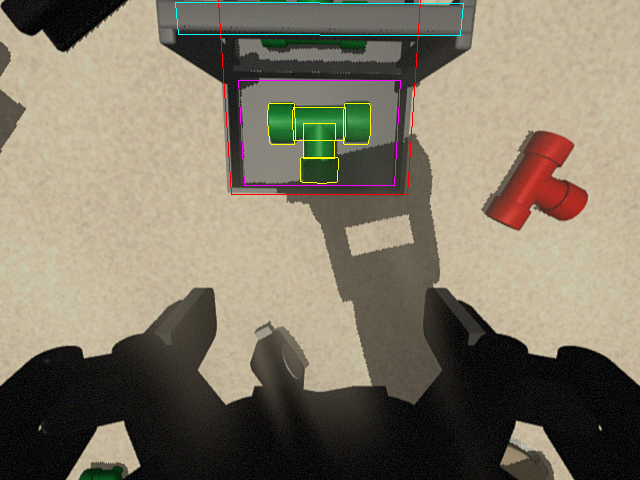

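The placed tee matches its predicted outline: run at (319,122), branch end at (319,170), flat and centred in the bay. Next I turn 90° and go over the handle.

Request:
{"api": "carry_out", "payload": {
  "deltas": [
    [-1,-2,0,-15,-10,0,0],
    [-1,-4,0,-30,-20,0,0],
    [-1,-4,0,-45,-30,0,0],
    [-1,-4,0,-60,-40,0,0],
    [-1,-4,0,-75,-50,0,0]
  ]
}}

```text
time_s: 11.7
eef_pos: [511.4, -229.1, 257.5]
ee_rot: [0.022, 0.708, 0.019, -0.706]
force: [-0.9, -0.0, -0.2]
grip_width: 0.999
```

```bash
python3 - <<'E'
from h import *
to(550.5,-270,258,-.82)
E
```

```text
t 11.7 pos [ 511.4 -229.1  257.5] w 0.999 F [-0.9 -0.  -0.2] shift [ -0.2  43.2 -36.7] turn [-39.66  -0.08  -0.25]
```

Request:
{"api": "carry_out", "payload": {
  "deltas": [
    [-1,0,11,-9,-10,0,0],
    [-1,0,22,-18,-20,0,0],
    [-1,0,33,-28,-30,0,0],
    [-1,0,43,-36.5,-39.7,0,0],
    [-1,0,43,-36.5,-39.7,0,0]
  ]
}}

```text
time_s: 12.32
eef_pos: [549.8, -269.9, 257.3]
ee_rot: [0.258, 0.659, 0.256, -0.658]
force: [-0.1, 0.5, -0.6]
grip_width: 1.001
```

```bash
python3 - <<'E'
from h import *
to(550.5,-270,258,-.82)
C=cam('wrist'); im=viewer.capture('wrist')[:,:,::-1].copy(); cv2.imwrite('pics/w7r.png',im)
yaw=-2.39; Rz=R.from_euler('z',yaw).as_matrix(); O=np.array([550.5,-270,0])
def ln(pts,col): cv2.polylines(im,[proj(np.array(pts)@Rz.T+O,C).astype(np.int32)],True,col,1)
ln([[-90,-117.5,45],[90,-117.5,45],[90,117.5,45],[-90,117.5,45]],(0,0,255))
ln([[-80,-8,179],[80,-8,179],[80,8,179],[-80,8,179]],(255,255,0))
cv2.imwrite('pics/w7.png',im)
E
```

```text
t 12.325 pos [ 549.8 -269.9  257.3] w 1.001 F [-0.1  0.5 -0.6] shift [-0.7  0.6 -0.5] turn [-0.39  0.02 -0.24]
```

View pics/w7.png

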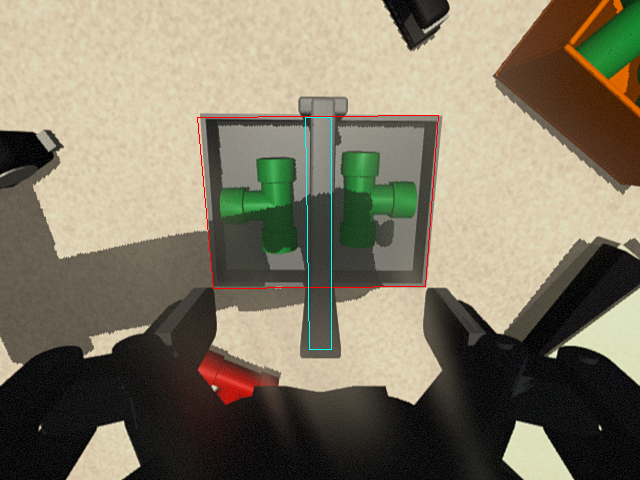

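The bar lies at column 322, midway between the fingers, and both tees sit symmetrically in their bays. The overlay is within about 2 px. Descending onto the bar.

Request:
{"api": "carry_out", "payload": {
  "deltas": [
    [-1,20,1.5,-0.5,-0.3,0,0],
    [-1,50,1.5,-0.5,-0.3,0,0],
    [-1,80,1.5,-0.5,-0.3,0,0],
    [-1,100,1.5,-0.5,-0.3,0,0],
    [-1,107,1.5,-0.5,-0.3,0,0]
  ]
}}

```text
time_s: 13.0
eef_pos: [550.8, -269.8, 150.3]
ee_rot: [0.26, 0.658, 0.257, -0.658]
force: [0.2, -1.1, 0.3]
grip_width: 1.002
```

Request:
{"api": "carry_out", "payload": {
  "deltas": [
    [0,0,0,0,0,0,0],
    [0.3,0,0,0,0,0,0],
    [0.5,0,0,0,0,0,0],
    [1,0,0,0,0,0,0],
    [1,0,0,0,0,0,0]
  ],
  "newtons": 60
}}

```text
time_s: 13.62
eef_pos: [551.6, -270.6, 151.9]
ee_rot: [0.261, 0.659, 0.257, -0.657]
force: [1.3, -1.6, 3.1]
grip_width: 0.176
```

Request:
{"api": "carry_out", "payload": {
  "deltas": [
    [1,0,0,0,0,0,0],
    [1,0,0,0,0,0,0],
    [1,0,0,0,0,0,0],
    [1,0,0,0,0,0,0],
    [1,0,0,0,0,0,0]
  ],
  "newtons": 100
}}

```text
time_s: 14.25
eef_pos: [551.6, -270.6, 152.0]
ee_rot: [0.262, 0.659, 0.257, -0.657]
force: [0.7, -1.1, 4.8]
grip_width: 0.17
```

Gripped: an opening of 0.17 × 85 is about 15 mm, which fits the 16 mm bar. Lifting gently.

Request:
{"api": "carry_out", "payload": {
  "deltas": [
    [1,-2,0,0,0,0,0],
    [1,-6,0,0,0,0,0],
    [1,-12,0,0,0,0,0],
    [1,-18,0,0,0,0,0],
    [1,-25,0,0,0,0,0]
  ]
}}

```text
time_s: 14.88
eef_pos: [551.1, -270.2, 176.7]
ee_rot: [0.261, 0.658, 0.258, -0.657]
force: [0.0, -0.2, -6.6]
grip_width: 0.17
```

Request:
{"api": "carry_out", "payload": {
  "deltas": [
    [1,-8,0,0,0,0,0],
    [1,-17,0,0,0,0,0],
    [1,-26,0,0,0,0,0],
    [1,-35,0,0,0,0,0],
    [1,-42,0,0,0,0,0]
  ]
}}

```text
time_s: 15.5
eef_pos: [551.1, -270.1, 219.0]
ee_rot: [0.261, 0.659, 0.258, -0.657]
force: [0.3, -0.8, -7.1]
grip_width: 0.168
```

Request:
{"api": "carry_out", "payload": {
  "deltas": [
    [1,-8,0,0,0,0,0],
    [1,-17,0,0,0,0,0],
    [1,-25,0,0,0,0,0],
    [1,-31,0,0,0,0,0],
    [1,-34,0,0,0,0,0]
  ]
}}

```text
time_s: 16.12
eef_pos: [551.0, -269.9, 252.7]
ee_rot: [0.261, 0.659, 0.258, -0.657]
force: [-0.8, 0.4, -7.8]
grip_width: 0.173
```

Request:
{"api": "carry_out", "payload": {
  "deltas": [
    [1,0,0,0,0,0,0],
    [1,0,0,0,0,0,0],
    [1,0,0,0,0,0,0],
    [1,0,0,0,0,0,0],
    [1,0,0,0,0,0,0]
  ]
}}

```text
time_s: 16.75
eef_pos: [550.9, -269.9, 252.3]
ee_rot: [0.261, 0.658, 0.258, -0.657]
force: [0.3, -1.0, -6.9]
grip_width: 0.169
```

```bash
python3 - <<'E'
from h import *
s=ctrl.sense(); to(550,-270,250,-.82)
im2=viewer.capture('wrist')[:,:,::-1]; im=viewer.capture('scene')[:,:,::-1]
a=cv2.resize(im[60:285,80:380],(533,400),interpolation=cv2.INTER_CUBIC); b=cv2.resize(im2[:,100:540],(267,291))
o=np.zeros((400,800,3),np.uint8); o[:,:533]=a; o[:291,533:]=b
cv2.imwrite('pics/s8.png',cv2.convertScaleAbs(o,alpha=1.6)); print(s['wrist_torque'],np.abs(s['dq']).max())
E
```

```text
t 16.75 pos [ 550.9 -269.9  252.3] w 0.169 F [ 0.3 -1.  -6.9] shift [ 2.2 -0.6  0.7] turn [ 0.03  0.   -0.3 ]
[-2.42649549e-05  4.17138659e-02 -1.99914490e-03] 0.001783722499802722
```

View pics/s8.png

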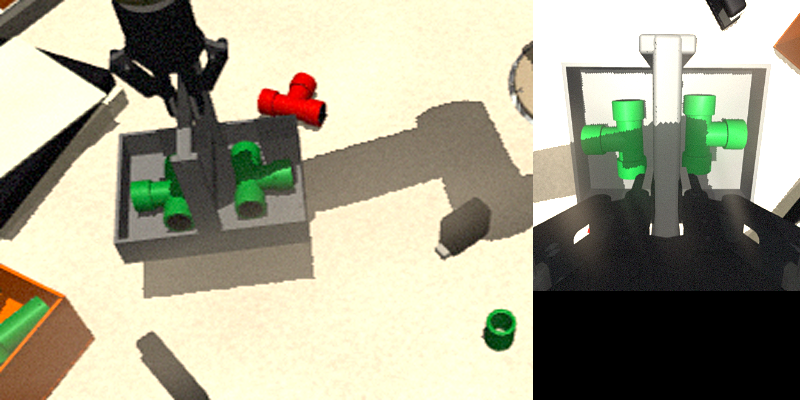

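The tote hangs level and clear of the counter, with its shadow detached, and both tees lie flat in their bays. The load is about 7 N and the arm is at rest, so I'm handing in.

```bash
python3 -c "
from rig import order; print(order.finish_job())"
```

```text
the job is handed in; nothing more can be done
None
```

I laid the loose green large tee flat in the tote's empty bay, branch pointing away from the handle, and let go of it. I then gripped the handle at its middle with 100 N, lifted the tote straight up about 10 cm, and handed the job in at about 17 s. The hand-in gives no verdict.

Last checks:
- **Height and position:** the TCP was at (551, -270, 252) mm, which puts the handle about 270 mm up. That is inside the allowed range.
- **Grip:** the opening was about 14–15 mm on the 16 mm bar, with a load of about 7 N. That is roughly 1 N more than the listed weights of the tote and two tees, with force readings scattering by about 1 N.
- **Steadiness:** the arm's joint speeds were practically zero. The tote looked level in the last picture; I did not measure its tilt.
- **Tees:** both lay flat in their bays in the last picture. The placed tee matched its predicted outline about 10 mm towards the handle from the bay centre, which is within the limit.
- **Other objects:** I saw none of the other things touched or moved, though I did not re-measure their positions.

No check failed. The only disagreement was about 1–2 mm between the tote pose I fitted and the wrist view, which I corrected before gripping the handle.

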